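# Unlock the porcelain showcase with its combination dial

## Robot

A 6-joint arm with a two-finger parallel gripper is mounted at the origin on the work surface. World frame = base frame: x ahead of the robot, y to its left, z up, the work surface at z = 0. Lengths are in m, angles in rad, forces in N, time in s.
With the tool pointing down it reaches from about 0.35 to 0.975 m from the base axis. Payload 17.4 kg.
Tool frame: the origin (TCP) lies midway between the tips of the shut fingers; the grasp point (between the pads) lies 19 mm behind it; x points along the fingers, y is the direction in which the jaws open and shut, and the axes are right-handed (so a half turn about x gives the same grasp; the last joint's range is limited). The gripper opens to 85 mm and grips with 20 to 120 N. Pads are 22 mm wide; open, the fingers measure 114 mm over their backs; the gripper's body (76 mm by 85 mm) begins 54 mm behind the grasp point. The pads swing forward as they close: fully open they stand 13 mm farther back than shut.
Start: joints at [-1.18, 0.116, 1.442, -0, 1.584, -0.038], TCP at [0.281, -0.614, 0.202] pointing down, gripper open.
Joint ranges: [-2.83, 2.83], [-0.83, 2.19], [0.07, 2.5], [-1.14, 4.28], [0.01, 3], [-2.97, 2.97]. Speed limits (rad/s): [1.89, 1.89, 2.22, 3.14, 3.14, 3.14].

## Interface

Orientations are given as [roll, pitch, yaw] about the fixed x, y, z axes, in that order (R = Rz(yaw) Ry(pitch) Rx(roll)).
In Python, from bench import ctrl, optics gives the robot as it stands. Calls block until the motion is done:
- ctrl.move_ptp(position, orientation): joint-space move of the TCP to a pose.
- ctrl.servo_line(position, frame=None, v=0.15): straight line of the TCP; frame=None keeps the orientation; v is the mean speed in m/s.
- ctrl.goto_joints(angles): joint-space move.
- ctrl.open_gripper() and ctrl.clamp(): open the fingers fully, or close them until they stop; the grip force is fixed at half the most.
- ctrl.pause(seconds).
- ctrl.inverse_kinematics(position, orientation): joint angles nearest the present ones, or None.
- ctrl.sense(): the state.
- optics.grab_frame(name): name is "scene" or "top" or "wrist"; returns the picture (480x640x3 uint8, red, green, blue); there is no depth.
- optics.calibration(name): a dict with "K" (3x3 intrinsics, pixels), "R" (3x3) and "t" (3): a world point X has camera coordinates R X + t. Camera axes: x right, y down, z forward; pixel columns grow to the right and rows downward; lengths in m; the calibration is good to about 2 mm. A picture is of the moment at which its call begins: read the wrist's pose just before it. calibration takes no time and is no camera call; for the wrist camera it gives the pose at the moment of the call.
A pose or a line that the arm cannot do raises ctrl.PlanningError and nothing moves.
- ctrl.close_job(): hands the job in, once; it reports no verdict.
The state is a dict: "time_s": time; "joint_positions": joint angles; "joint_velocities": joint speeds; "joint_torque": joint torques, N m; "tcp_pos": TCP position; "tool_rot": TCP orientation; "wrist_force": force on the tool from outside, world axes, zero at the start; "torque": the same for the moment, N m; "grip_width": finger opening in m.
Only numpy, scipy, OpenCV 4.12 (cv2) and the standard library are available. Lean on these libraries where they do the work, as an engineer would, in place of code of your own. Each camera call takes 0.05 s, during which the arm holds its last target. There are 200 camera calls.

## Task

Unlock the small showcase with the combination two - ten - one, read as on a clock face (twelve at the top of the slope, the crank is the hand) and without overshooting: from where it stands turn the dial clockwise past two once and stop on two when the crank comes to it the second time, then anticlockwise past ten once and stop on ten the second time, then clockwise straight to one and leave it there. Then turn the small knob in the middle of the dial clockwise to its stop to draw the bolt, and only then slide the clear hatch fully open by its knob. Leave the porcelain and other things around the case where they are.

Things in the scene. Friction and masses are not known exactly. Their poses are not given: they have to be found in the camera images.
- case: Dark wooden showcase, 260 mm wide, fixed. Origin on the table below the centre of its lock face; x from its front to its back, y to its left, z up. In front a 30 deg slope, 40 mm high at x = -65 mm, 115 mm at x = 65; behind it a flat-topped box to x = 245 mm, 115 mm high: right half (y < 0) under a fixed clear cover, left half under the sliding hatch
- lockface: Square plate (148 mm) on the slope with 12 marks like a clock face, the one at twelve double. Origin at its centre, 77.5 mm above the table, on the axis of dial and inner knob. z = outward normal of the slope (leans 30 deg from vertical to the front), x = up the slope (twelve o'clock), y = left (nine o'clock)
- dial (a joint): Angle (rad) of the round steel dial (122 mm wide, face 13 mm above the lockface origin along z). 0 = crank at twelve, grows clockwise seen facing it, 0.5236 per mark, counts on over whole turns (one 0.524, two 1.047, ten -1.047, +-6.283 a turn). Starts between -0.8 and 0.5. Over two turns free each way, friction 0.05 N m, stays where left
- crank_mid (a point): Point on the crank's axis, 24 mm above the dial face. The crank: black round handle, 14 mm thick, square to the dial, 48 mm from its axis, top 37 mm above its face. It spins freely on its pin, so it can be led round in a circle by a hand that does not turn. 26 mm free between it and the inner knob. A black line on the dial points to it
- bolt_knob (a joint): Angle (rad) of the small inner knob in the centre of the dial, same axis, separate from the dial. 0 = its bar lies along twelve to six o'clock; grows clockwise; starts between 0 and 0.15, stop at 1.4 (bolt drawn). Friction 0.04 N m, stays where left
- bolt_mid (a point): Point on the knob's axis 24 mm above the dial face. The knob is a black bar 30 mm long, 12 mm thick, its top 37 mm above the dial face; at joint value q the bar lies along the direction q clockwise from twelve o'clock
- hatch (a joint): Slide (m) of the clear, aluminium-framed hatch (162 mm by 130 mm) over the left half of the case top. 0 = closed, grows as it slides to the right (case -y), stop at 0.100 (fully open). Starts between 0 and 0.01. Friction about 1.2 N
- hatch_mid (a point): Point on the axis of the hatch's upright round brass knob (18 mm diameter), 20 mm above the hatch, 145.5 mm above the table; the knob's top is 14 mm higher. Closed it stands at x = 120, y = 95 mm of the case
- vase_tall: Bystander: white vase with a blue band, 150 mm high, 84 mm wide, left of the case. Origin under its foot
- vase_small: Bystander: plain white vase, 113 mm high, 63 mm wide, right of the case. Origin under its foot
- ginger_jar: Bystander: white jar with blue lid, 85 mm high, 72 mm wide, right of the case. Origin under its foot
- bowl: Bystander: white bowl, 120 mm wide, 45 mm high, on the left. Origin under its foot
- tape_roll: Bystander: roll of tape standing on its flat side, 90 mm wide, 48 mm high, front right. Origin under its centre
- notebook: Bystander: blue notebook, 150 x 105 x 14 mm, on the right. Origin under its centre
- teacup: Bystander: white cup, 74 mm wide, 60 mm high, on the left. Origin under its foot

How it is judged:
By the outcome, as a careful person would: the job done as asked, in the order asked, and still so for the second after the job is handed in, with the robot touching nothing.
It also fails if it takes over 72 s, if anything falls off the work surface, if the arm or the gripper's body presses on something with over 40 N, if the wrist force passes 120 N, or if a joint passes its speed limit or range.

## Working session

There is one attempt and no reset: what is moved stays moved. The work goes in short steps, each a Python script; the robot and the scene stay as the last script left them, time stands still between calls to the robot, and variables do not carry over. Pictures are saved under pics/ and viewed, about 8 in all and at most 12, crops included, and the job is handed in when it is done.

```bash
mkdir -p pics; ls; python3 - <<'E'
from bench import ctrl, optics
import cv2,numpy as np
for n in ("scene","top"):
    cv2.imwrite(f"pics/{n}0.png",optics.grab_frame(n)[:,:,::-1])
    c=optics.calibration(n); print(n,c["K"],c["R"],c["t"])
print(ctrl.sense())
E
```

```text
pics
scene [[529.32793788   0.         318.29781802]
 [  0.         529.32793788 239.64777195]
 [  0.           0.           1.        ]] [[ 0.54233672  0.84011547  0.00876844]
 [ 0.72711611 -0.4641101  -0.50586953]
 [-0.42091929  0.28072729 -0.86256544]] [-0.27121192 -0.34317377  1.78645563]
top [[622.09454436   0.         325.43351199]
 [  0.         622.09454436 236.93104349]
 [  0.           0.           1.        ]] [[-2.63158855e-02 -9.99653515e-01  5.69548571e-04]
 [-9.91589530e-01  2.60313700e-02 -1.26777643e-01]
 [ 1.26718891e-01 -3.90102435e-03 -9.91930998e-01]] [3.99251960e-04 5.37115850e-01 1.58205196e+00]
{'time_s': 0.1, 'joint_positions': array([-1.17985017e+00,  1.16453916e-01,  1.44215629e+00,  5.29657088e-06,
        1.58400271e+00, -3.78116017e-02]), 'joint_velocities': array([-3.06168270e-04, -1.82894609e-03, -6.06861406e-04,  4.85091533e-04,
        7.93188791e-04, -5.89450344e-05]), 'joint_torque': array([ 1.74075965e-03, -7.33667779e+01, -6.33788896e+01,  5.47374498e-05,
        5.29240264e-03,  3.70568694e-05]), 'tcp_pos': array([ 0.28054113, -0.61373604,  0.20095148]), 'tool_rot': array([-1.61379887,  1.56977605,  1.95655161]), 'wrist_force': array([ 0.42745305,  0.3162816 , -0.40856416]), 'torque': array([-0.04645255,  0.03462267,  0.04078089]), 'grip_width': 0.08580655171627283}
```

View pics/top0.png

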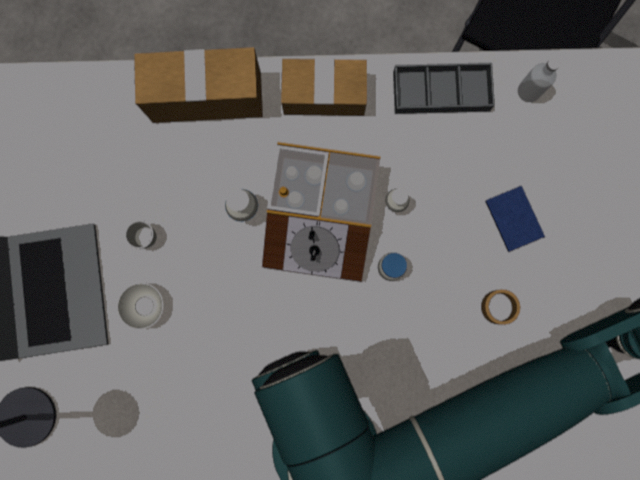

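View pics/scene0.png

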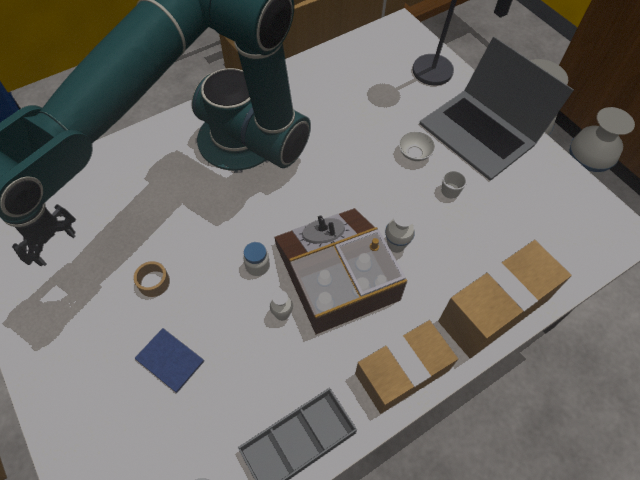

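Top view: case with dial near (315,249), crank at about (312,236), knob at (315,252), hatch knob at (284,190), and an orange rim from (267,211) to (370,223). The front faces the robot. I'll get a rough pose, then look closer with the wrist camera.

```bash
cat > h.py <<'E'
from bench import ctrl, optics
import cv2, numpy as np
from scipy.spatial.transform import Rotation as Ro
def ray(c,uv):
    K,R,t=(np.array(c[k]) for k in("K","R","t")); t=t.ravel()
    d=R.T@np.linalg.solve(K,np.array([uv[0],uv[1],1.])); return -R.T@t, d/np.linalg.norm(d)
def onz(c,uv,z):
    o,d=ray(c,uv); return o+d*(z-o[2])/d[2]
def proj(c,P):
    p=np.array(c["R"])@np.asarray(P)+np.ravel(c["t"]); q=np.array(c["K"])@p; return q[:2]/q[2]
def tri(obs):  # [(calib,uv)]
    A=np.zeros((3,3));b=np.zeros(3)
    for c,uv in obs:
        o,d=ray(c,uv);M=np.eye(3)-np.outer(d,d);A+=M;b+=M@o
    return np.linalg.solve(A,b)
def tool(xax,yax):  # tool x along fingers, y jaws -> rpy
    x=np.array(xax)/np.linalg.norm(xax);y=np.array(yax)-np.dot(yax,x)*x;y/=np.linalg.norm(y)
    return Ro.from_matrix(np.c_[x,y,np.cross(x,y)]).as_euler('xyz')
E
python3 - <<'E'
from h import *
c=optics.calibration("top")
a,b=onz(c,(267,211),.115),onz(c,(370,223),.115); e,f=onz(c,(278,144),.115),onz(c,(379,157),.115)
print(a,b,np.linalg.norm(a-b),e,f)
for p,q in((a,b),(e,f)):
    d=p-q; print("yaw",np.arctan2(-d[0],d[1]))
print("dial",onz(c,(315,249),.087),"hk",onz(c,(284,190),.1595))
yaw=np.mean([np.arctan2(-(p-q)[0],(p-q)[1]) for p,q in((a,b),(e,f))])
R=Ro.from_euler('z',yaw).as_matrix()
mid=(a+b)/2; O=mid-R@[.065,0,.115]; print("O",O,yaw)
w=optics.calibration("wrist"); s=ctrl.sense()
T=Ro.from_euler('xyz',s["tool_rot"]).as_matrix()
wo=-np.array(w["R"]).T@np.ravel(w["t"]); print("cam in tool",T.T@(wo-s["tcp_pos"]),"\n",np.array(w["R"])@T,w["K"])
n=R@Ro.from_euler('y',-30,degrees=True).as_matrix()
L=O+[0,0,.0775]
for tilt in(30,20,10,0):
  N=R@Ro.from_euler('y',-tilt,degrees=True).as_matrix()
  for sg in(1,-1):
    print(tilt,sg,[ctrl.inverse_kinematics(list(L+n[:,2]*h+n[:,0]*dx),list(tool(-N[:,2],sg*N[:,1]))) is not None for h in(.02,.05,.12,.2) for dx in (-.048,.048)])
q=ctrl.inverse_kinematics(list(L+n[:,2]*.03),list(tool(-n[:,2],n[:,1])));print(q)
q=ctrl.inverse_kinematics(list(L+n[:,2]*.03),list(tool(-n[:,2],-n[:,1])));print(q)
E
```

```text
[0.59523416 0.12977072 0.115     ] [ 0.55846051 -0.12454455  0.115     ] 0.2569602301645902 [0.76528858 0.09965531 0.115     ] [ 0.72515121 -0.15303791  0.115     ]
yaw -0.14360333749757634
yaw -0.1575223926680874
dial [0.5003969  0.01343384 0.087     ] hk [0.63793355 0.08392596 0.1595    ]
O [ 5.12582693e-01  1.23627378e-02 -1.38777878e-17] -0.15056286508283187
cam in tool [-1.71260572e-01  1.13078584e-04 -7.22439777e-02] 
 [[ 3.65897757e-04  9.99999738e-01  6.23855714e-04]
 [-2.81583241e-01 -4.95581891e-04  9.59536676e-01]
 [ 9.59536734e-01 -5.26759631e-04  2.81582986e-01]] [[384.25528626   0.         322.65065474]
 [  0.         384.25528626 238.90836908]
 [  0.           0.           1.        ]]
30 1 [True, True, True, True, False, True, False, True]
30 -1 [True, True, True, True, False, True, False, True]
20 1 [True, True, True, True, True, True, False, True]
20 -1 [True, True, True, True, True, True, False, True]
10 1 [True, True, True, True, True, True, True, True]
10 -1 [True, True, True, True, True, True, True, True]
0 1 [True, True, True, True, True, True, True, True]
0 -1 [True, True, True, True, True, True, True, True]
[ 0.03837358 -0.63083969  2.27840522 -0.11322883  0.98114097 -1.34353664]
[ 0.03837358 -0.63083969  2.27840522 -0.11322883  0.98114097  1.79805601]<sys>:0: UserWarning: Gimbal lock detected. Setting third angle to zero since it is not possible to uniquely determine all angles.
```

```bash
cat >> h.py <<'E'
yaw0=-0.1506; O0=np.array([.5126,.0124,0])
def frames(O,yaw):
    R=Ro.from_euler('z',yaw).as_matrix(); N=R@Ro.from_euler('y',-30,degrees=True).as_matrix()
    return R,N,np.array(O)+[0,0,.0775]
def T():return round(ctrl.sense()["time_s"],2)
E
python3 - <<'E' 2>/dev/null
from h import *
import pickle
R,N,L=frames(O0,yaw0); o=list(tool(-N[:,2],N[:,1]))
p=ctrl.sense()["tcp_pos"]; ctrl.servo_line(list(p+[0,0,.08]),v=.3); print(T())
V=[]
for i,(dx,dy,h) in enumerate([(.045,.03,.15),(.045,-.03,.13),(.0,.0,.1)]):
    P=list(L+N@[dx,dy,h])
    (ctrl.move_ptp(P,o) if i==0 else ctrl.servo_line(P,v=.25))
    ctrl.pause(.15)
    c=optics.calibration("wrist");im=optics.grab_frame("wrist");V.append((c,im))
    cv2.imwrite(f"pics/w{i}.png",im[:,:,::-1]);print(T(),proj(c,L),proj(c,L+N@[.048,0,.037]))
pickle.dump(V,open("V.pkl","wb"))
cv2.imwrite("pics/wab.png",np.hstack([V[0][1],V[2][1]])[:,:,::-1][:, :].copy())
E
python3 -c "
import cv2;i=cv2.imread('pics/wab.png');cv2.imwrite('pics/wab2.png',cv2.resize(i,(800,300)))"
```

```text
0.52
3.17 [286.37455739 159.81650066] [283.71184757 227.80750354]
3.77 [360.40313371 161.67959383] [363.45548185 234.5102154 ]
4.37 [322.44373525 226.19907713] [322.47803195 308.99491742]
```

View pics/w1.png

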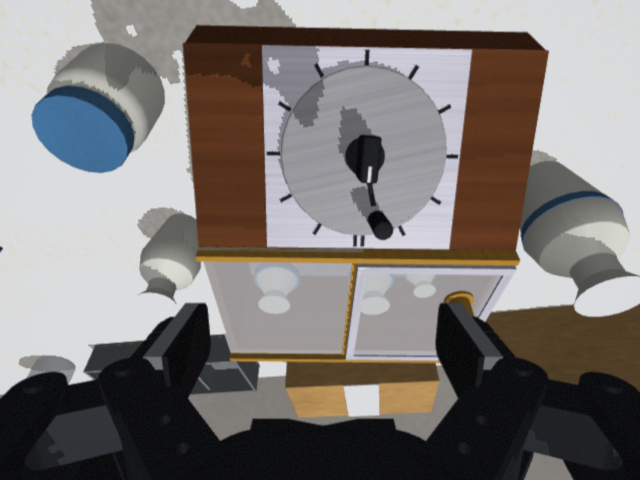

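View pics/w2.png

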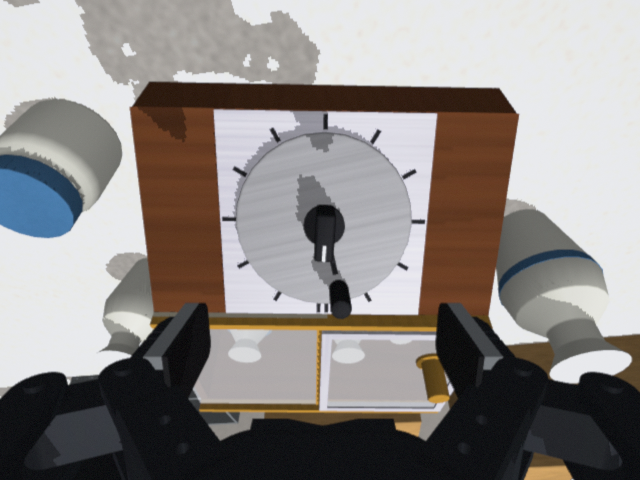

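Both views show the double twelve mark at the bottom, at (322,308) in w2. The crank top is at (342,309), slightly to the eleven side, and the brass hatch knob is at (435,375). I'll fit the marks now.

```bash
cat > m.py <<'E'
from h import *
import pickle
from scipy.optimize import least_squares
V=pickle.load(open("V.pkl","rb"))
def plane(c,uv,N,L,h=0):
    o,d=ray(c,uv); n=N[:,2]; return o+d*((L+n*h-o)@n)/(d@n)
R,N,L=frames(O0,yaw0); obs={}
for i,(c,im) in enumerate(V):
    g=cv2.cvtColor(im,cv2.COLOR_RGB2GRAY); m=(g<75).astype(np.uint8)
    n,_,st,ce=cv2.connectedComponentsWithStats(m)
    for k in range(1,n):
        if not 8<st[k,4]<300: continue
        q=N.T@(plane(c,ce[k],N,L)-L); r=np.hypot(q[0],q[1]); a=np.degrees(np.arctan2(-q[1],q[0]))
        if .06<r<.08: obs.setdefault(int(round(a/30))%12,[]).append((i,ce[k],r,a,st[k,4]))
for k in sorted(obs): print(k,[(o[0],o[1].round(1),round(o[2],4),round(o[3],1),o[4]) for o in obs[k]])
# fit: marks at radius r, angle 30k (single ones, k=1..11)
D=[(V[o[0]][0],o[1],k) for k in obs if k for o in obs[k]]
def res(p,full=False):
    R,N,L=frames([p[0],p[1],p[2]],p[3])
    return np.concatenate([proj(c,L+N@[p[4]*np.cos(k*np.pi/6),-p[4]*np.sin(k*np.pi/6),0])-uv for c,uv,k in D])
s=least_squares(res,[*O0,yaw0,.068],loss='soft_l1'); print(s.x,"rms px",np.sqrt(np.mean(res(s.x)**2)))
E
python3 m.py
python3 - <<'E'
import cv2
a=cv2.imread('pics/w2.png')[190:330,270:450];b=cv2.imread('pics/w1.png')[120:260,300:480]
cv2.imwrite('pics/c.png',cv2.convertScaleAbs(cv2.resize(cv2.hconcat([a,b]),None,fx=2.2,fy=2.2*1.0,interpolation=cv2.INTER_CUBIC),alpha=1.6,beta=20))
E
```

```text
0 [(0, array([284., 234.]), np.float64(0.0634), np.float64(3.5), np.int32(24)), (1, array([354.5, 240.5]), np.float64(0.0636), np.float64(2.8), np.int32(20)), (1, array([362.1, 240.6]), np.float64(0.0637), np.float64(-2.8), np.int32(26)), (2, array([318.3, 306.8]), np.float64(0.0649), np.float64(2.9), np.int32(11)), (2, array([325.6, 307.5]), np.float64(0.0654), np.float64(-2.1), np.int32(14))]
1 [(0, array([247.3, 223.3]), np.float64(0.0641), np.float64(33.3), np.int32(22)), (1, array([316.9, 228.2]), np.float64(0.063), np.float64(32.5), np.int32(28)), (2, array([277.1, 295.5]), np.float64(0.0654), np.float64(32.4), np.int32(19))]
2 [(0, array([216.2, 193.7]), np.float64(0.0661), np.float64(65.0), np.int32(23)), (1, array([285.3, 197.5]), np.float64(0.065), np.float64(64.6), np.int32(29)), (2, array([242.8, 263.8]), np.float64(0.0667), np.float64(64.0), np.int32(26))]
3 [(0, array([202.1, 151.8]), np.float64(0.069), np.float64(95.5), np.int32(27)), (1, array([273.3, 153. ]), np.float64(0.0673), np.float64(95.6), np.int32(37)), (2, array([229., 219.]), np.float64(0.0681), np.float64(
[... 1379 characters left out ...]
702), np.float64(-93.5), np.int32(31)), (2, array([417.8, 221.4]), np.float64(0.0695), np.float64(-92.9), np.int32(24))]
10 [(0, array([357.4, 195.5]), np.float64(0.0661), np.float64(-63.3), np.int32(25)), (1, array([435.2, 200.2]), np.float64(0.0673), np.float64(-63.5), np.int32(24)), (2, array([402.1, 265.8]), np.float64(0.0675), np.float64(-62.8), np.int32(22))]
11 [(0, array([327.3, 224.1]), np.float64(0.064), np.float64(-31.8), np.int32(22)), (1, array([401.1, 230.2]), np.float64(0.0648), np.float64(-32.2), np.int32(20)), (2, array([367.4, 296.7]), np.float64(0.066), np.float64(-31.6), np.int32(14))]
[ 0.50500495  0.01442423  0.00207219 -0.16973427  0.06731948] rms px 0.2964903571135181
```

View pics/c.png

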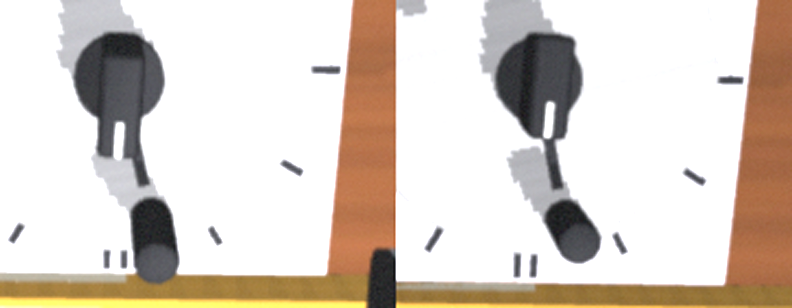

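```bash
cat >> h.py <<'E'
O1=np.array([.505,.0144,.001]); yaw1=-.1697
R,N,L=frames(O1,yaw1)
E
cat > k.py <<'E'
from m import *
R,N,L=frames(s.x[:3],s.x[3])
obs=[(V[2][0],(341.4,309.5)),(V[1][0],(382.7,230.5))]
for c,uv in obs:
    q=N.T@(plane(c,uv,N,L,.05)-L); print("crank top",q, np.hypot(q[0],q[1]),"ang",np.arctan2(-q[1],q[0]))
print("tri",N.T@(tri(obs)-L))
for c,uv in ((V[2][0],(270+143/2.2,190+172/2.2)),(V[1][0],(300+157/2.2,120+172/2.2))):
    q=N.T@(plane(c,uv,N,L,.013)-L); print("line",q,np.arctan2(-q[1],q[0]))
# brass hatch knob
for i,(c,im) in enumerate(V):
    print(i,"pred hatch top px",proj(c,L+R@[.12,.095,.082]))
E
python3 k.py | tail -8
```

```text
crank top [0.04452861 0.01115695 0.05      ] 0.04590506402480767 ang -0.24550263159097555
crank top [0.04558518 0.01002638 0.05      ] 0.04667480124535768 ang -0.21650082392768683
tri [0.0472319  0.0112964  0.04434325]
line [0.03125228 0.00834813 0.013     ] -0.26102631470144033
line [0.0307191  0.00660223 0.013     ] -0.21170205335645256
0 pred hatch top px [395.00760812 323.14931952]
1 pred hatch top px [469.53196428 334.50208003]
2 pred hatch top px [440.30775863 402.66701506]
```

```bash
cat >> h.py <<'E'
def cp(a,h=.022,dc=(0,0)): return list(L+N@[.048*np.cos(a)+dc[0],-.048*np.sin(a)+dc[1],h])
def lf(): return (N.T@ctrl.sense()["wrist_force"]).round(1)
def turn(a0,a1,v=.1,dc=(0,0),step=np.pi/12,log=3):
    n=int(np.ceil(abs(a1-a0)/step))
    for i in range(1,n+1):
        a=a0+(a1-a0)*i/n; ctrl.servo_line(cp(a,dc=dc),v=v)
        if i%log==0 or i==n: print(round(a,2),T(),lf(),round(ctrl.sense()["grip_width"],4))
E
python3 - <<'E' 2>/dev/null
from h import *
a=-.235; o=list(tool(-N[:,2],N[:,1]))
ctrl.move_ptp(cp(a,.095),o); print(T(),lf())
ctrl.servo_line(cp(a),v=.12); print(T(),lf())
ctrl.clamp(); print(T(),lf(),ctrl.sense()["grip_width"])
turn(a,a+.75,v=.08,log=1)
ctrl.pause(.1); print(lf(), N.T@(ctrl.sense()["tcp_pos"]-cp(a+.75)))
cv2.imwrite("pics/g1.png",optics.grab_frame("wrist")[:,:,::-1])
E
```

```text
4.67 [-0.6 -0.  -0.2]
5.42 [-0.3 -0.2  0.2]
6.19 [-0.   0.5  0. ] 0.00017530926358305584
0.02 6.49 [-0.   1.  -0.6] 0.0003
0.27 6.79 [-0.1 -0.2 -0.2] -0.0002
0.52 7.09 [1.1 1.1 0.5] 0.0001
[-0.5  0.8 -0.6] [0.00024271 0.00030211 0.00010056]
```

View pics/g1.png

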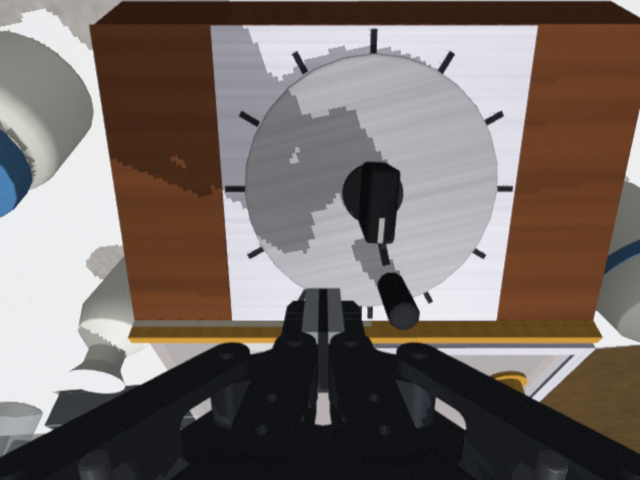

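The fingers shut on nothing: the width is 0 and the crank is untouched at about (400,310), still on the eleven side. I'll compare the predicted pixels with what the picture shows.

```bash
python3 - <<'E' 2>/dev/null
from h import *
c=optics.calibration("wrist"); s=ctrl.sense()
print(s["tcp_pos"],cp(.515),"tool err",N.T@(s["tcp_pos"]-np.array(cp(.515))))
print("px tcp",proj(c,s["tcp_pos"]),"mark1",proj(c,L+N@[.0673*.866,-.0673*.5,0]),"12",proj(c,L+N@[.0673,0,0]),"9",proj(c,L+N@[0,.0673,0]))
for a in(-.235,-.3):print(a,"crank top/base px",proj(c,cp(a,.05)),proj(c,cp(a,.013)))
TT=Ro.from_euler('xyz',s["tool_rot"]).as_matrix(); print((N.T@TT).round(3))
E
```

```text
[ 0.52599157 -0.01284813  0.11854895] [np.float64(0.5258229646305602), np.float64(-0.013154196712204802), np.float64(0.11843958421841122)] tool err [1.53840376e-04 3.30146331e-04 3.74707132e-05]
px tcp [322.22768039 281.61062741] mark1 [303.38619699 293.76561227] 12 [364.4561138  308.72403923] 9 [502.02170914 187.30199851]
-0.235 crank top/base px [405.62658926 318.48497664] [390.46649352 283.36997837]
-0.3 crank top/base px [413.03859612 316.67972179] [396.5040777  281.85298022]
[[ 0. -0.  1.]
 [ 0.  1.  0.]
 [-1.  0.  0.]]
```

```bash
python3 - <<'E' 2>/dev/null
from h import *
s=ctrl.sense();X=Ro.from_euler('xyz',s["tool_rot"]).as_matrix()
out=[]
for n in("scene","top"):
    im=optics.grab_frame(n)[:,:,::-1].copy();c=optics.calibration(n)
    p=proj(c,s["tcp_pos"]); x0,y0=(p-[50,60]).astype(int)
    im=cv2.resize(im[y0:y0+120,x0:x0+100],None,fx=4,fy=4,interpolation=cv2.INTER_CUBIC)
    for P,col in((s["tcp_pos"],(0,0,255)),(s["tcp_pos"]-X[:,0]*.019,(0,255,0)),(np.array(cp(-.235,.05)),(255,0,255))):
        cv2.circle(im,tuple(int(v) for v in (proj(c,P)-[x0,y0])*4),3,col,-1)
    out.append(im)
cv2.imwrite("pics/st.png",cv2.convertScaleAbs(np.hstack(out),alpha=1.5,beta=15)); print(s["grip_width"])
E
```

```text
0.0001896465469590388
```

View pics/st.png

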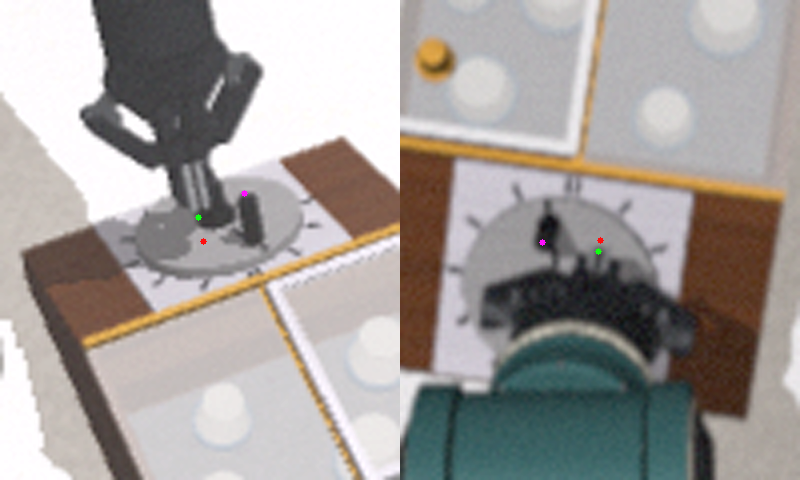

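The crank prediction (magenta) fits both views, but the closed fingertips end well behind the reported TCP (red), by about 25–30 mm. That explains the fingers closing above the crank. I'll measure the true tip with a guarded touch on the dial face.

```bash
python3 - <<'E' 2>/dev/null
from h import *
h=.022; P=np.array(cp(.515,0)); f0=lf()[2]
while h>-.025:
    h-=.002; ctrl.servo_line(list(P+N[:,2]*h),v=.04); f=lf()
    if abs(f[2]-f0)>3: break
print("contact h",h,f,T(),N.T@(ctrl.sense()["tcp_pos"]-P))
ctrl.servo_line(list(P+N[:,2]*(h+.01)),v=.1); print(lf(),T())
E
```

```text
contact h -0.02000000000000001 [-11.4   5.5  33.2] 12.59 [ 0.00092058  0.000681   -0.01853077]
[-0.4 -0.6 -0.3] 12.84
```

The tip lies 31 mm behind the reported TCP. I'll shift the heights by that and grip again.

```bash
python3 - <<'E' 2>/dev/null
from h import *
a=-.235
ctrl.servo_line(cp(.515,.035),v=.2); ctrl.open_gripper(); 
ctrl.servo_line(cp(a,.035),v=.2); ctrl.servo_line(cp(a,-.011),v=.12); print(T(),lf())
ctrl.clamp(); print(T(),lf(),ctrl.sense()["grip_width"],N.T@(ctrl.sense()["tcp_pos"]-cp(a,-.011)))
c=optics.calibration("wrist");im=optics.grab_frame("wrist");cv2.imwrite("pics/g2.png",im[:,:,::-1])
E
```

```text
14.86 [-0.3  0.7  0.1]
15.53 [-2.   0.4  6.8] 0.012189427811793925 [2.99993738e-04 9.75468036e-05 3.24500631e-04]
```

View pics/g2.png

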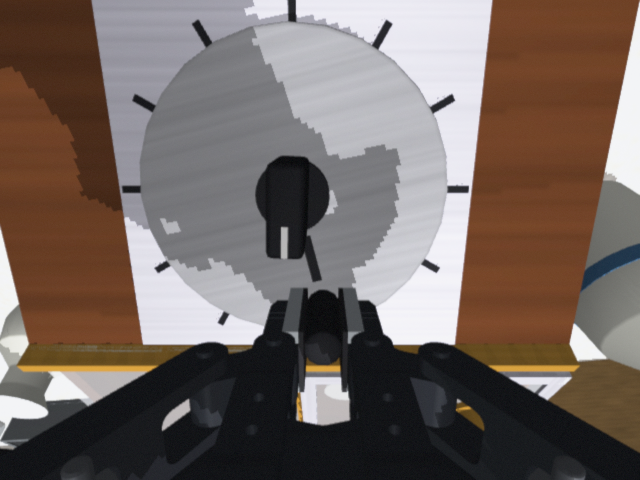

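Now the crank is between the pads (width 12 mm). Turning with a force guard.

```bash
cat >> h.py <<'E'
H=-.011
def turn2(a0,a1,v=.12,dc=(0,0),step=np.pi/10,log=2,lim=25):
    n=int(np.ceil(abs(a1-a0)/step))
    for i in range(1,n+1):
        a=a0+(a1-a0)*i/n; ctrl.servo_line(cp(a,H,dc),v=v); f=lf()
        if i%log==0 or i==n: print(round(a,3),T(),f,round(ctrl.sense()["grip_width"],4))
        if np.linalg.norm(f)>lim: print("ABORT",a,f); return a
    return a1
E
python3 - <<'E' 2>/dev/null
from h import *
turn2(-.235,np.pi,log=1)
E
```

```text
0.072 15.85 [-2.  -2.3  7.6] 0.0124
0.379 16.12 [-0.9 -0.4  7. ] 0.0121
0.686 16.4 [-1.1  0.2  6.4] 0.0122
0.993 16.68 [-0.3 -0.7  6.6] 0.0123
1.3 16.95 [-1.  -2.6  5.9] 0.0124
1.607 17.23 [-0.6 -2.6  7. ] 0.0125
1.914 17.5 [-1.4 -2.8  8.5] 0.0122
2.221 17.77 [-4.  -2.9  9.7] 0.0125
2.528 18.05 [-3.  -0.8 10.4] 0.0119
2.835 18.32 [-1.8 -0.1  9.2] 0.0119
3.142 18.6 [-0.3  1.1  7.8] 0.0121
```

```bash
python3 - <<'E' 2>/dev/null
from h import *
import pickle
turn2(np.pi,7.33,log=6); ctrl.pause(.2); print(lf())
c=optics.calibration("wrist");im=optics.grab_frame("wrist");cv2.imwrite("pics/g3.png",im[:,:,::-1])
pickle.dump((c,im),open("g3.pkl","wb"))
for a in (.95,1.047,1.15): print(a,proj(c,cp(a,.05)),proj(c,cp(a,.013)),proj(c,L+N@[.02*np.cos(a),-.02*np.sin(a),.013]))
print([proj(c,L+N@[.0673*np.cos(k*np.pi/6),-.0673*np.sin(k*np.pi/6),0]).round(1) for k in range(12)])
E
```

```text
4.937 20.2 [ 2.   2.5 10.5] 0.0119
6.732 21.8 [ 5.8 -3.9  7.1] 0.0117
7.33 22.33 [ 1.9 -6.1 10.2] 0.0123
[ 2.5 -6.3 11.5]
0.95 [330.97294974 364.96936964] [329.29292761 312.84968763] [384.82538606 276.99451592]
1.047 [323.35253186 354.62700064] [323.33553455 304.42592745] [382.44145963 273.2918393 ]
1.15 [316.4274576  342.77691028] [317.94369598 294.81300993] [380.34181406 269.10119781]
[array([409.2, 373.9]), array([339.9, 357.7]), array([287., 311.]), array([264.2, 240.9]), array([282.6, 162.4]), array([343.4,  98.6]), array([431. ,  73.7]), array([515. ,  98.4]), array([566.7, 162.2]), array([573.6, 240.8]), array([540.6, 310.9]), array([480.8, 357.7])]
```

View pics/g3.png

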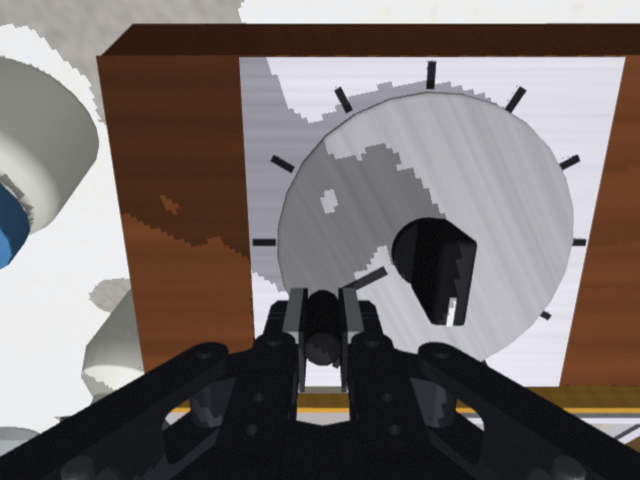

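The line runs (386,269)–(348,289). I'll compute its angle on the dial plane, re-fitting the centre from the marks seen here.

```bash
cat > ang.py <<'E'
from h import *
def cast(c,uv,h):
    o,d=ray(c,uv);n=N[:,2];return N.T@(o+d*((L+n*h-o)@n)/(d@n)-L)
def center(c,im):  # least squares shift of mark ring in the plane
    g=cv2.cvtColor(im,cv2.COLOR_RGB2GRAY);n,_,st,ce=cv2.connectedComponentsWithStats((g<75).astype(np.uint8))
    A=[]
    for k in range(1,n):
        if 40<st[k,4]<400 and st[k,2:4].max()<40:
            q=cast(c,ce[k],0); a=round(np.arctan2(-q[1],q[0])/(np.pi/6))*np.pi/6
            e=.0673*np.array([np.cos(a),-np.sin(a)])
            if np.hypot(*(q[:2]-e))<.006: A.append((round(a*6/np.pi)%12,q[:2]-e))
    for k,e in A: print("mark",k,(e*1e3).round(1))
    return np.mean([e for _,e in A],0)
E
python3 - <<'E'
from ang import *
import pickle
c,im=pickle.load(open("g3.pkl","rb")); dc=center(c,im); print(dc)
g=cv2.cvtColor(im,cv2.COLOR_RGB2GRAY)
n,lab,st,ce=cv2.connectedComponentsWithStats((g[262:300,340:392]<60).astype(np.uint8))
k=1+np.argmax(st[1:,4]); ys,xs=np.nonzero(lab==k); print(st[k])
Q=np.array([cast(c,(x+340,y+262),.013)[:2] for x,y in zip(xs,ys)]); m=Q.mean(0); u=np.linalg.svd(Q-m)[2][0]; u*=np.sign(u[0])
print("dir",np.arctan2(-u[1],u[0]),"radial",np.arctan2(-(m-dc)[1],(m-dc)[0]),"m",m)
E
```

```text
mark 6 [ 0.5 -0.1]
mark 7 [0.4 0.1]
mark 5 [ 0.5 -0.1]
mark 8 [-0.1  1.1]
mark 4 [ 0.4 -0.3]
mark 3 [ 0.5 -0.1]
mark 9 [0.6 2.4]
[0.00040071 0.00044218]
[  0   6  46  32 334]
dir 1.0522728140798079 radial 1.0997220380378927 m [ 0.01339695 -0.02507477]
```

The dial is on two, within about 0.02–0.04 rad. On to ten, then to one.

```bash
python3 - <<'E' 2>/dev/null
from h import *
import pickle
def shot(n):
    c=optics.calibration("wrist");im=optics.grab_frame("wrist");cv2.imwrite(f"pics/{n}.png",im[:,:,::-1]);pickle.dump((c,im),open(n+".pkl","wb"))
if turn2(7.33,-1.047,log=7)==-1.047:
    ctrl.pause(.3); print(lf()); shot("g4")
    turn2(-1.047,.5236,log=5); ctrl.pause(.3); print(lf(),T()); shot("g5")
E
python3 - <<'E'
import cv2
a=cv2.imread('pics/g4.png');b=cv2.imread('pics/g5.png')
cv2.imwrite('pics/g45.png',cv2.hconcat([a[20:400,0:420],b[20:400,220:600]]))
E
```

```text
5.158 24.51 [ 0.3  1.4 14.4] 0.0122
2.986 26.43 [7.6 0.3 8.3] 0.0121
0.815 28.36 [ 7.7 -6.4 10.9] 0.0123
-1.047 30.01 [ 1.7  4.2 14.4] 0.012
[ 1.1  4.9 13. ]
0.524 31.73 [ 8.6 -7.2  8.4] 0.0122
[ 8.8 -6.4  8.2] 32.03
```

View pics/g45.png

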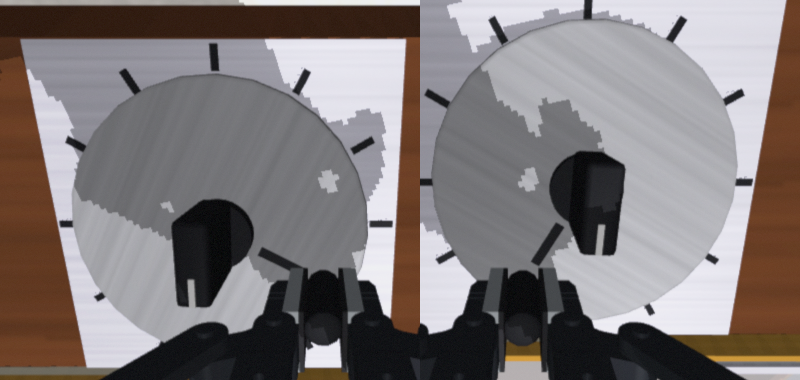

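Left picture (on ten): line (260,270)–(297,287). Right picture (on one): line (362,245)–(335,284). Measuring both, plus the knob bar.

```bash
python3 - <<'E'
from ang import *
import pickle
for n,(x0,x1,y0,y1) in (("g4",(255,302,265,292)),("g5",(330,366,242,287))):
    c,im=pickle.load(open(n+".pkl","rb")); dc=np.array([.0004,.0000])
    g=cv2.cvtColor(im,cv2.COLOR_RGB2GRAY)
    N_,lab,st,ce=cv2.connectedComponentsWithStats((g[y0:y1,x0:x1]<60).astype(np.uint8))
    k=1+np.argmax(st[1:,4]); ys,xs=np.nonzero(lab==k)
    Q=np.array([cast(c,(x+x0,y+y0),.013)[:2] for x,y in zip(xs,ys)]); m=Q.mean(0); u=np.linalg.svd(Q-m)[2][0]; u*=np.sign(u[0])
    print(n,st[k],"dir",np.arctan2(-u[1],u[0]),"radial",np.arctan2(-(m-dc)[1],(m-dc)[0]),m)
# knob bar white line in g5: crop (600,225)-(598,255) -> (400,245)-(398,275), top face h=.05
c,im=pickle.load(open("g5.pkl","rb"))
for uv in((400,245),(398,275),(384,274),(414,274)): print(cast(c,uv,.05))
E
```

```text
g4 [  4   3  43  22 325] dir -1.1086039006098065 radial -1.1109833438593661 [0.0119841  0.02339202]
g5 [  2   1  32  42 409] dir 0.534553860411158 radial 0.5525161695438533 [ 0.02363256 -0.01432456]
[ 0.00409946 -0.00103278  0.05      ]
[ 0.0137652  -0.00110137  0.05      ]
[ 0.01343597 -0.00542165  0.05      ]
[0.01343527 0.00379674 0.05      ]
```

Measured angles: two ≈ 1.05–1.09, ten ≈ −1.11, one ≈ 0.54. All are within about 0.06 rad of the marks, so I carry on. Release the crank and go to the knob.

```bash
python3 - <<'E' 2>/dev/null
from h import *
import pickle
def kp(h): return list(L+N@[.0004,-.0004,h])
ctrl.open_gripper(); print(T(),lf())
ctrl.servo_line(cp(.5236,.035),v=.2); ctrl.servo_line(kp(.035),v=.2)
c=optics.calibration("wrist");im=optics.grab_frame("wrist");cv2.imwrite("pics/g6.png",im[:,:,::-1]);pickle.dump((c,im),open("g6.pkl","wb"))
ctrl.servo_line(kp(H),v=.12); print(T(),lf())
ctrl.clamp(); print(T(),lf(),ctrl.sense()["grip_width"])
q0=ctrl.sense()["joint_positions"]
y=-np.array([np.sin(-1.4),0,0]); 
def ori(a): return list(tool(-N[:,2],N[:,1]*np.cos(a)+N[:,0]*np.sin(a)))  # clockwise: y->x
q=ctrl.inverse_kinematics(kp(H),ori(1.0)); print("dq",(np.array(q)-q0).round(3)); s=np.sign(q[5]-q0[5])
tn=lambda:round(float(ctrl.sense()["torque"]@N[:,2]),2)
for a in(.5,1.0,1.3,1.4,1.43):
    t=q0.copy();t[5]+=s*a;ctrl.goto_joints(list(t));print(a,T(),lf(),tn(),ctrl.sense()["grip_width"])
    if abs(tn())>2.5:break
E
```

```text
32.78 [-0.1 -0.6 -0.6]
34.13 [ 0.4 -0.  -0.1]
34.8 [-2.3  1.8  7.6] 0.011029601310907284
dq [-0.  0.  0. -0. -0.  1.]
0.5 35.35 [-0.6  0.8  2.7] -0.06 0.010825602180609767
1.0 35.9 [-2.3  0.5  3.8] -0.02 0.011260726104486824
1.3 36.29 [-1.   2.5  2.7] -0.05 0.011284222456353743
1.4 36.54 [-1.6  2.4  2.7] -0.04 0.010940097279652512
1.43 36.79 [-0.9  3.9  4.3] 1.19 0.011020923135483692
```

The stop was felt (1.19 N m at 1.43). Release, check the dial and knob, and locate the hatch knob.

```bash
python3 - <<'E' 2>/dev/null
from h import *
import pickle
ctrl.open_gripper()
ctrl.servo_line(list(L+N@[.0,0,.09]),v=.25); print(T(),lf())
c=optics.calibration("wrist");im=optics.grab_frame("wrist");cv2.imwrite("pics/g7.png",im[:,:,::-1]);pickle.dump((c,im),open("g7.pkl","wb"))
c=optics.calibration("top");im=cv2.cvtColor(cv2.imread("pics/top0.png"),cv2.COLOR_BGR2HSV)
p=proj(c,L+R@[.12,.092,.065]).astype(int); x0,y0=p-13
m=cv2.inRange(im[y0:y0+26,x0:x0+26],(8,120,60),(30,255,255)); n,_,st,ce=cv2.connectedComponentsWithStats(m)
k=1+np.argmax(st[1:,4]);uv=ce[k]+[x0,y0];print(st[k],uv)
for z in(.14,.15):P=onz(c,uv,z);print(z,P,R.T@(P-O1))
for sg in(1,-1):
  q=ctrl.inverse_kinematics([*(O1+R@[.12,.09,0])[:2],.19],list(tool([0,0,-1],sg*R[:,0]))); print(sg,None if q is None else np.array(q).round(2))
print(ctrl.sense()["joint_positions"].round(2))
E
```

```text
38.05 [-0.8 -0.3 -0.6]
[ 8 10  9 10 68] [282.88235294 191.63235294]
0.14 [0.63797084 0.08794024 0.14      ] [0.11864081 0.09494087 0.139     ]
0.15 [0.63592835 0.08730346 0.15      ] [0.11673521 0.09396828 0.149     ]
1 [ 0.09  0.05  1.53 -0.    1.56  0.26]
-1 [ 0.09  0.05  1.53 -0.    1.56 -2.88]
[ 0.08 -0.77  2.26 -0.13  1.14  0.13]
```

View pics/g7.png

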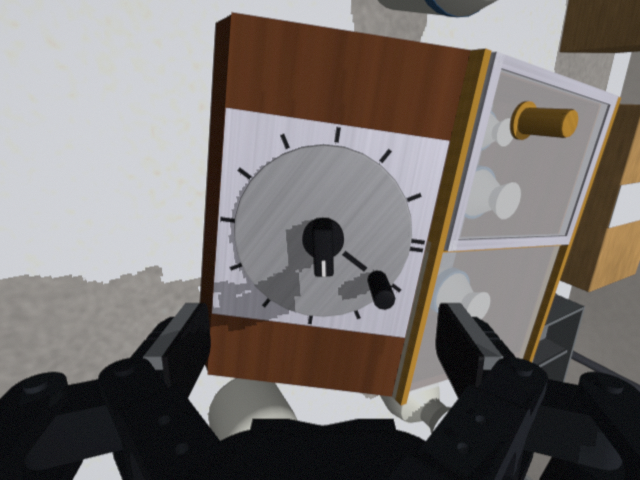

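The dial line points at the one mark (397,288) and the knob bar lies near three, so the bolt is drawn. Now the hatch, with its knob at case (0.119, 0.0945).

```bash
python3 - <<'E' 2>/dev/null
from h import *
o=list(tool([0,0,-1],R[:,0])); tp=lambda y,z:[*(O1+R@[.119,y,0])[:2],z]
lr=lambda:(R.T@ctrl.sense()["wrist_force"]).round(1)
ctrl.move_ptp(tp(.0945,.17),o); print(T(),lr())
ctrl.servo_line(tp(.0945,.104),v=.12); print(T(),lr())
ctrl.clamp(); print(T(),lr(),ctrl.sense()["grip_width"])
if ctrl.sense()["grip_width"]>.01:
  for y in (.06,.03,.008,-.003,-.006,-.008,-.010):
    ctrl.servo_line(tp(y,.104),v=.08); f=lr(); print(y,T(),f,ctrl.sense()["grip_width"])
    if np.linalg.norm(f)>35 or (y<0 and abs(f[1])>12): break
E
```

```text
39.34 [-0.2  0.7 -0.9]
40.04 [-1.   0.1 -0.5]
40.68 [19.6 -0.3 -3.8] 0.015895438979489418
0.06 41.27 [20.  -1.  -3.2] 0.016016084508171827
0.03 41.79 [21.5 -1.1 -3.6] 0.0162787988254041
0.008 42.22 [20.1 -1.  -3.9] 0.016243650960087324
-0.003 42.5 [20.2 -0.8 -3.5] 0.015712068538853763
-0.006 42.75 [20.5  4.8 -4.8] 0.01605056739444827
-0.008 43.0 [20.7 20.3 -6. ] 0.01601023020434639
```

The stop was reached (20 N along the slide). Release, retreat and check.

```bash
python3 - <<'E' 2>/dev/null
from h import *
ctrl.open_gripper(); p=ctrl.sense()["tcp_pos"]
ctrl.servo_line(list(p+[0,0,.1]),v=.2); ctrl.servo_line(list(p+[-.06,0,.2]),v=.25);ctrl.goto_joints([-1.18,.0,1.3,0,1.584,0]); ctrl.pause(.2); print(T(),lf())
im=optics.grab_frame("top")[:,:,::-1];c=optics.calibration("top")
cv2.imwrite("pics/top1.png",im)
a=cv2.imread("pics/top0.png"); f=lambda i:cv2.resize(i[130:290,220:420],None,fx=2,fy=2,interpolation=cv2.INTER_CUBIC)
cv2.imwrite("pics/fin.png",np.vstack([np.hstack([cv2.resize(im[:,90:570],(400,400)),cv2.resize(im[130:290,220:380],(400,400),interpolation=cv2.INTER_CUBIC)])]))
h=cv2.cvtColor(im,cv2.COLOR_BGR2HSV);q=proj(c,O1+R@[.119,-.0055,.143]).astype(int);x0,y0=q-10
m=cv2.inRange(h[y0:y0+20,x0:x0+20],(8,120,60),(30,255,255));n,_,st,ce=cv2.connectedComponentsWithStats(m);k=1+np.argmax(st[1:,4])
print(st[k],R.T@(onz(c,ce[k]+[x0,y0],.144)-O1))
E
```

```text
47.54 [ 0.5  0.4 -0.1]
[ 6  7  9 10 71] [ 0.11746716 -0.0048399   0.143     ]
```

View pics/fin.png

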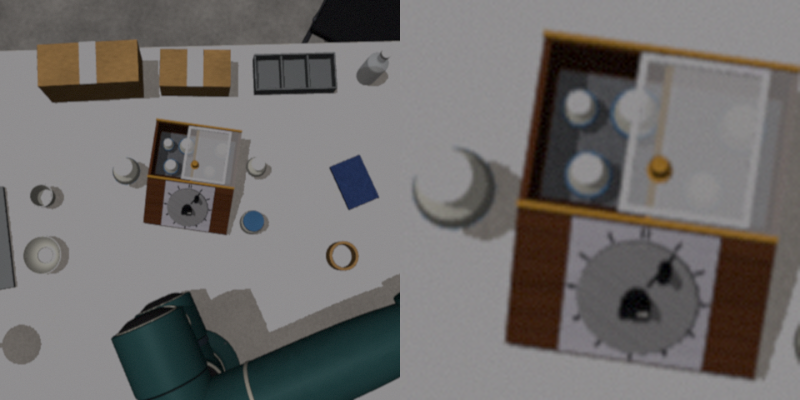

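The hatch is open: its knob is at case y = −4.8 mm, having moved about 99.5 mm. The dial is on one and the things around the case are where they were. Handing in.

```bash
python3 -c "
from bench import ctrl
ctrl.close_job()"
```

```text
the job is handed in; nothing more can be done
```

I turned the dial two – ten – one, turned the inner knob to its stop and then slid the hatch open. I handed the job in at about 48 s on the robot's clock.

**Dial:** Measured from the pictures, the stops were at about 1.05–1.09 for two (target 1.047), −1.11 for ten (target −1.047) and 0.53–0.55 for one (target 0.524). Ten was therefore about 0.06 rad past its mark and two up to 0.045 rad past, if the pictures are exact. I left these as they were.

**Bolt and hatch:** The knob's stop was felt at 1.19 N m, and its bar now lies close to three o'clock. The hatch stop was felt at 20 N along the slide. The last top view puts the hatch knob at case y = −4.8 mm, about 99.5 mm of travel.

**Surroundings:** In that last view, taken with the arm clear, the things around the case look unmoved. I judged that by eye.

**What went wrong:** The first grip on the crank closed on nothing, because the closed fingertips sit about 31 mm behind the reported TCP. I found this with a touch on the dial face (33 N at most) and corrected for it. The dial did not visibly turn during that.

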